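Lock the fingerboard in its gluing cradle and hold the violin neck level over it

ROBOT

A 7-joint arm with a two-finger parallel gripper is mounted at the origin on a cart in front of the work surface, level with it; the furniture and walls round the work are solid. World frame = base frame: x ahead of the robot, y to its left, z up, the work surface at z = 0. Lengths are in m, angles in rad, forces in N, time in s.
With the tool pointing down it reaches from about 0.425 to 0.95 m from the base axis. Payload 4.7 kg.
Tool frame: the origin (TCP) lies midway between the tips of the shut fingers; the grasp point (between the pads) lies behind it (tcp_to_grasp is the z of the grasp point in the tool frame, in m); z points along the fingers, y is the line along which they close (so a half turn about z gives the same grasp; the last joint's range is limited). The gripper opens to 87 mm and grips with 3 to 60 N. Pads are 19 mm wide; open, the fingers measure 117 mm over their backs; the gripper's body (75 mm by 190 mm) begins 51 mm behind the grasp point.
Start: joints at [-0.029, 0.469, -0.049, 1.532, 0.024, 1.141, -0.082], TCP at [0.675, 0, 0.223] pointing down, gripper open.
Joint ranges: [-2.59, 2.59], [-0.33, 1.99], [-1.39, 1.29], [0.1, 2.45], [-1.04, 4.18], [0.21, 1.99], [-2.66, 2.66]. Speed limits (rad/s): [2.57, 2.57, 3.14, 3.14, 3.14, 3.14, 3.14].

INTERFACE

Orientations are given as a 3x3 rotation matrix whose columns are the frame's x, y, z axes.
In Python, from bench import * gives the robot as it stands.
- The arm moves only by the tool arm_command, never from a script. Its argument "moves" is a list of rows, each an object of numbers: "fingers": the opening, from 0 (shut) to 1 (fully open); "tx", "ty", "tz": the shift along the world's x, y, z in mm; "yaw": the turn about the world's z in rad. A call has 1 to 10 rows; each row is the pose to reach, as a shift and turn from the pose commanded when the call began; what a row does not reach only later rows make up. A row lasts 1/12 s, in which the tool goes at most 41.7 mm and 7.16 degrees, less where a joint would pass 70% of its speed; a pose out of reach is approached as far as the arm can. A call with a gripper value outside its range is refused whole. The fingers move at their own pace and stop on an object; "newtons" is the grip in N (left out, the last holds). Time passes only in rows, so rows that repeat a pose let the fingers close. It gives the time, the measured TCP pose, the force, the opening and the grip force at its end, in the units of the state.
- sense(): the state, without advancing time (a new reading comes with each control period).
- camera(name): name is "scene" or "side" or "wrist"; returns (picture, depth): 384x512x3 uint8, red, green, blue; 384x512 float32, m along the optical axis (not along the pixel's ray), 0 where there is no reading.
- calibration(name): a dict with "fov_y" (degrees; the focal length in pixels is half the picture's height over the tangent of half this angle, whatever the lens; pixels are square), "cx", "cy" (the principal point, pixels), "R" (3x3) and "t" (3): a world point X has camera coordinates R X + t; the wrist camera has in their place "tool_from_camera" (4x4, takes a point from camera to tool coordinates, whose origin is the TCP and whose axes are the flange's). Camera axes: x right, y down, z forward; pixel columns grow to the right and rows downward; lengths in m; the calibration is good to about 2 mm. The wrist camera is an equidistant fisheye: a pixel r from the principal point sees the ray r / f radians off the axis. A picture is of the moment at which its call begins: read the wrist's pose just before it. calibration takes no time and is no camera call.
- sign_off(): hands the job in; it is judged then, once.
The state is a dict: "t": time; "joint_positions": joint angles; "dq": joint speeds; "effort": joint torques, N m; "tcp_pos": TCP position; "orientation": TCP orientation; "wrist_force": force on the tool from outside, world axes, zero at the start; "torque": the same for the moment, N m; "opening": opening from 0.0 (shut) to 1.0 (fully open); "finger_force": force on a finger pad.
Only numpy, scipy, OpenCV 4.12 (cv2) and the standard library are available. Lean on these libraries where they do the work, as an engineer would, in place of code of your own. Each camera call takes 0.05 s, during which the arm holds its last target. There are 200 camera calls.

TASK

Turn the wooden turnbutton square across the wide end of the black fingerboard, so that it is locked in its gluing cradle. Then pick up the roughed-out violin neck (the one with the square heel block) by its balance point and hold it level, flat face still down, about 8 cm above the fingerboard and in line with it: nut line straight above the fingerboard's narrow end, scroll pointing out beyond that end, heel block towards the turnbutton. Finish while still holding it there, still, so that glue can be brushed on underneath; leave the brush, sanding block and finger plane where they lie.

Things in the scene. Friction and masses are not known exactly. Their poses are not given: they have to be found in the camera images.
- neck: Roughed-out pale maple violin neck, 256 mm long, 0.19 kg, lying on its flat glue face, scroll up off the bench. Origin: on the flat face, 22 mm from the nut line towards the heel. x towards the scroll, z up. Square heel block x -128 to -84, 34-37 wide, 51 high; straight-sided shaft x -50 to 22, 22 high, 30 wide at the heel side, 25 at the nut; pegbox and scroll to x 128 (scroll 40 wide, top 45 high)
- neck_balance (a point): The neck's balance point: 52 mm from the nut line towards the heel block, 30 mm heelwards of mid-length, on the centre line of the shaft, 11 mm above the flat face. The shaft is 29 mm wide here; grip it across (along the neck's y). Axes as the neck's
- neck_nut (a point): The nut line on the neck: where the straight shaft ends and the pegbox begins, centre of the width, on the flat face, x 22 mm from the neck's origin. Axes as the neck's
- fingerboard: Loose black ebony fingerboard, 270 long, 24 wide at the narrow (nut) end, 42 at the wide end, 10 thick, lying arched side down, flat glue face up in the cradle's bed. Origin: middle of its underside; x towards the narrow end, z up
- board_narrow_end (a point): Middle of the narrow end's edge on the fingerboard's flat glue face (28 mm above the bench). x points out of the narrow end, along the fingerboard, z up
- cradle: Gluing cradle screwed to the bench: wooden base 330 x 120 x 18 mm with low side rails (top 25 mm above the bench) and end stops round the fingerboard. Origin: middle of its underside; x towards the fingerboard's narrow end, z up. The turnbutton's pivot is at x -105, y 47
- turnbutton (a joint): Angle of the turnbutton, rad: 0 = square across the fingerboard's wide end, against its stop pin; 1.57 = along the base, pointing away from the narrow end (open). Closing turns it counter-clockwise seen from above. Stiff (0.04 N m), stays where left, swings freely 2 mm over the fingerboard
- button_pivot (a point): On the turnbutton's upright pivot axis, half way up the bar, 40 mm above the bench. Dark wooden bar 67 mm long, 15 wide, 16 high (32 to 48 mm above the bench) on a round post 17 mm thick, so it can be pinched across its width right over the pivot (nothing else within 30 mm stands above 34 mm). y points from the nose to the pivot
- button_nose (a point): Near the end of the turnbutton's long arm, 42 mm from the pivot, half way up the bar (40 mm above the bench)
- glue_brush: Brush 181 mm long, 12 high, lying on the bench; leave it. Origin: middle of its underside, length along y
- sanding_block: Cork sanding block 46 x 90 x 27 mm; leave it. Origin: middle of its underside
- finger_plane: Small brass plane 29 x 60 x 31 mm; leave it. Origin: middle of its underside

How it is judged:
On the way, in this order (a step that is already met when the one before it is completed fails the run):
1. the turnbutton is square across the fingerboard while the neck still lies on the bench (value of joint turnbutton below 0.15 rad and height (world z) of neck below 0.005 m), for 0.2 s.
2. the neck is lifted clear of the bench, gripped within 20 mm of its balance point (x of the grasp point in the frame of neck_balance between -0.02 and 0.02 m and height (world z) of neck above 0.03 m and contact force between neck and the fingers above 1 N), for 0.2 s.
At the end, for the whole second after the job is handed in: Turnbutton within 0.15 rad of square; fingerboard in its bed; only the fingers hold the neck, still, within 20 mm of its balance point, level within 0.09 rad, in line within 0.11 rad, nut line within 15 mm each way of the board's narrow end and 50 to 115 mm above it, heel towards the turnbutton (value of joint turnbutton below 0.15 rad and x of the grasp point in the frame of neck_balance between -0.02 and 0.02 m and x of neck_nut in the frame of board_narrow_end between -0.015 and 0.015 m and y of neck_nut in the frame of board_narrow_end between -0.015 and 0.015 m and z of neck_nut in the frame of board_narrow_end between 0.05 and 0.115 m and x of neck_balance in the frame of board_narrow_end below -0.03 m and angle between the x axis of neck and the x axis of fingerboard, either way round below 0.11 rad and angle between neck's own z axis and vertical below 0.09 rad and linear speed of neck below 0.02 m/s and angular speed of neck below 0.1 rad/s and contact force between neck and the fingers above 1 N and contact force between neck and fingerboard below 0.1 N and contact force between neck and cradle below 0.1 N and distance between fingerboard and cradle below 0.023 m and z of fingerboard in the frame of cradle below 0.0215 m); the arm keeps its last pose, push and grip.
It fails at once if the brush, the sanding block or the finger plane is moved by more than 20 mm (distance of any of glue_brush, sanding_block, finger_plane from where it was at the start of the episode above 0.02 m).
It fails at once if the fingerboard is pushed out of its bed (distance of fingerboard from where it was at the start of the episode above 0.012 m).
It also fails if it takes over 59 s, if anything falls off the work surface, if the arm or the gripper's body presses on something with over 40 N, if the wrist force passes 120 N, or if a joint passes its speed limit or range.

## Working session

There is one attempt and no reset: what is moved stays moved. The work goes in short steps, Python scripts to look and compute and a tool call to move; the robot and the scene stay as the last step left them, time stands still between calls to the robot, and variables do not carry over. Pictures are saved under pics/ and viewed, at most 10 in all, crops included, and the job is handed in when it is done.

Besides the shell and the picture viewer there is one more tool, called after "Request:" as name(argument=value, ...), one argument or row to a line, values as JSON. arm_command: Moves the arm, as the interface text tells. Its arguments: {"type":"object","properties":{"moves":{"type":"array"},"newtons":{"type":"number"}},"required":["moves"]}

```bash
mkdir -p pics; cat > h.py <<'E'
from bench import *
import numpy as np, cv2
def snap(name,f):
    s=sense(); p,d=camera(name); np.savez(f'pics/{f}.npz',p=p,d=d,tcp=s['tcp_pos'],R=s['orientation'])
    cv2.imwrite(f'pics/{f}.png',p[:,:,::-1]); return p,d
def world(name,f,u,v,z=None):
    "pixel to world by depth, or on plane z"
    c=calibration(name); D=np.load(f'pics/{f}.npz'); d=D['d']
    fl=192/np.tan(np.radians(c['fov_y'])/2)
    x,y=(u-c['cx'])/fl,(v-c['cy'])/fl
    if name=='wrist':
        r=np.hypot(x,y); ray=np.array([x/r*np.sin(r),y/r*np.sin(r),np.cos(r)]) if r>0 else np.array([0,0,1.])
        T=np.array(c['tool_from_camera']); A=D['R']@T[:3,:3]; o=D['R']@T[:3,3]+D['tcp']
    else:
        ray=np.array([x,y,1.]); A=np.array(c['R']).T; o=-A@np.array(c['t'])
    w=A@ray
    if z is not None: return o+w*(z-o[2])/w[2]
    return o+w*d[int(round(v)),int(round(u))]/ray[2]
E
python3 - <<'E'
from h import *
s=sense(); print(s); import bench; print([n for n in dir(bench) if n[0]!='_'])
for n in ['scene','side','wrist']:
    p,d=snap(n,n+'0'); c=calibration(n); print(n,c)
ims=[cv2.imread(f'pics/{n}0.png') for n in ['scene','side','wrist']]
E
```

```text
{'t': 0.0, 'joint_positions': array([-0.02892229,  0.46946602, -0.04861786,  1.53369966,  0.02410243,
        1.14098833, -0.08229361]), 'dq': array([-2.33346650e-04, -7.82433742e-05,  5.28127130e-04,  1.11797106e-04,
       -2.03051377e-03,  4.25682321e-04,  1.08155786e-03]), 'effort': array([ 8.49551179e-05, -5.07972229e+01, -8.03461717e-02, -2.36155879e+01,
       -6.12773141e-02,  3.78107757e-02,  1.50727069e-04]), 'tcp_pos': array([6.74397124e-01, 3.83358686e-05, 2.21480510e-01]), 'orientation': array([[-8.19685963e-05,  9.99998047e-01, -1.97448539e-03],
       [ 9.99999995e-01,  8.18417190e-05, -6.43391189e-05],
       [-6.41773979e-05, -1.97449065e-03, -9.99998049e-01]]), 'wrist_force': array([ 0.28148022, -0.28914804,  0.3819103 ]), 'torque': array([ 0.0055093 ,  0.00261347, -0.02064199]), 'finger_force': 0.0, 'opening': 1.0003025940277048}
['IKError', 'calibration', 'camera', 'sense', 'sign_off', 'tcp_to_grasp']
scene {'fov_y': 43.10816097049113, 'cx': 256.36167114701124, 'cy': 198.85548599194394, 'R': array([[ 0.6042692 , -0.79677883,  0.00149219],
       [-0.59019802, -0.4
[... 157 characters left out ...]
7, 'cx': 259.6106352104704, 'cy': 189.313725899115, 'R': array([[-0.98919573, -0.1456769 , -0.01643304],
       [-0.04543725,  0.41123153, -0.91039776],
       [ 0.13938171, -0.89981491, -0.41340763]]), 't': array([0.54307338, 0.09447786, 1.17495679])}
wrist {'fov_y': 65.70646984690485, 'cx': 255.8234510336317, 'cy': 190.57939654262933, 'tool_from_camera': array([[-1.65298119e-03, -9.67521934e-01, -2.52781675e-01,
         6.80577874e-02],
       [ 9.99998515e-01, -1.72273347e-03,  5.46071193e-05,
         6.93314801e-04],
       [-4.88309038e-04, -2.52781210e-01,  9.67523344e-01,
        -1.62256859e-01],
       [ 0.00000000e+00,  0.00000000e+00,  0.00000000e+00,
         1.00000000e+00]])}
```

View pics/scene0.png

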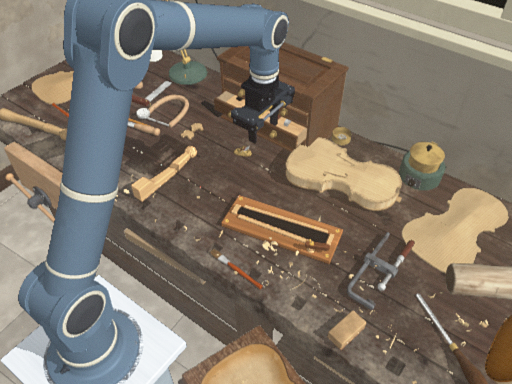

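View pics/wrist0.png

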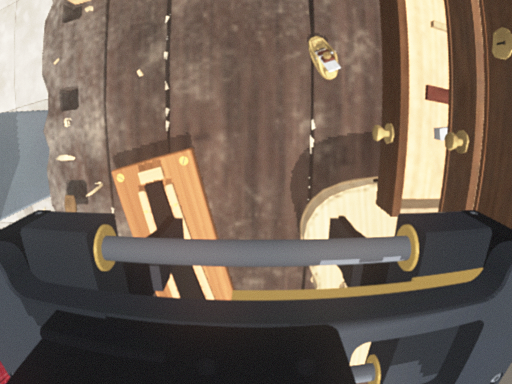

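The scene view shows the neck at about (165,172) with its heel at (142,188). The cradle is at (282,228) with the turnbutton near (315,243). The brush is at (238,270), the sanding block at (347,330) and the plane at (243,150).

```bash
python3 - <<'E'
from h import *
a=cv2.imread('pics/scene0.png')[180:280,205:355]; b=cv2.imread('pics/scene0.png')[140:210,120:220]
a=cv2.resize(a,None,fx=5.33,fy=5.33,interpolation=cv2.INTER_CUBIC); cv2.imwrite('pics/ca.png',a)
cv2.imwrite('pics/cb.png',cv2.resize(b,None,fx=8,fy=8,interpolation=cv2.INTER_CUBIC))
for u,v in [(243,150),(347,330),(238,270),(270,225),(300,240),(229,225),(341,230),(335,260)]: print(u,v,world('scene','scene0',u,v).round(3))
E
```

```text
243 150 [0.76  0.143 0.015]
347 330 [ 0.395 -0.461  0.03 ]
238 270 [ 0.38  -0.139  0.013]
270 225 [ 0.548 -0.122  0.026]
300 240 [ 0.557 -0.218  0.022]
229 225 [ 0.482 -0.025  0.018]
341 230 [ 0.661 -0.29   0.018]
335 260 [ 0.572 -0.326  0.002]
```

View pics/ca.png

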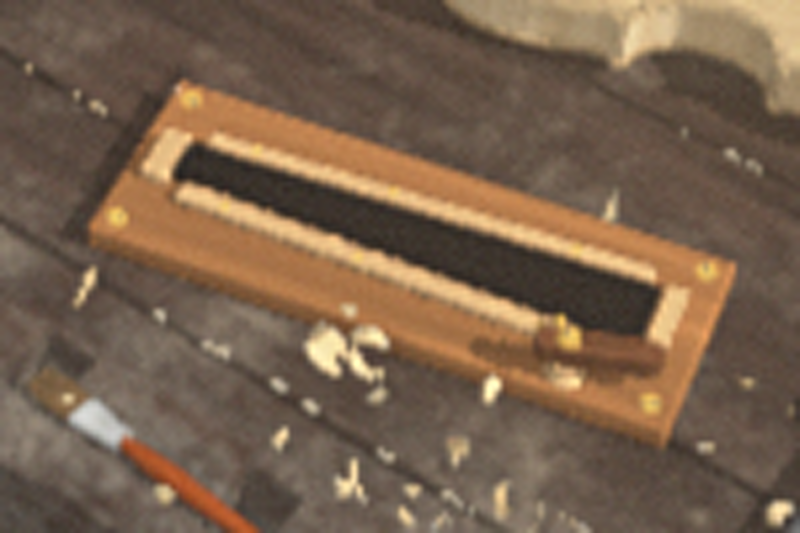

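View pics/cb.png

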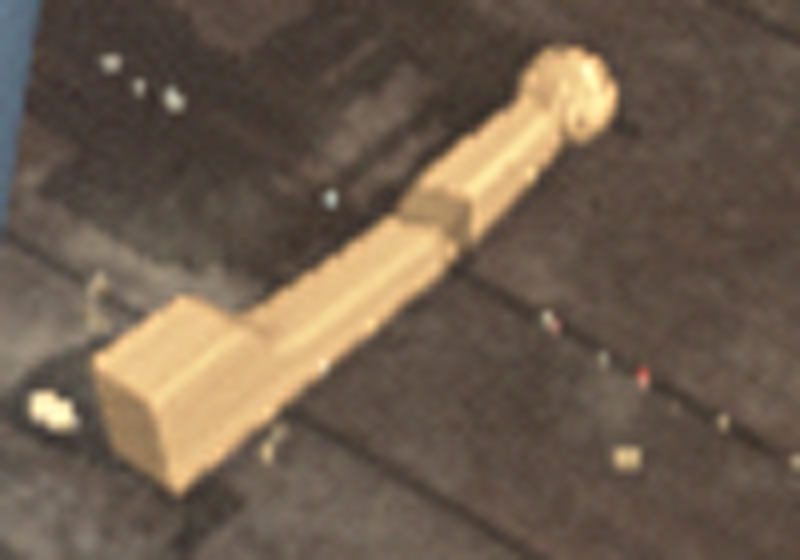

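The cradle crop shows the base corners at (182,82), (92,222), (735,262) and (663,432), and the button pivot at about (563,335). The neck crop shows the heel-top corners at (97,358), (185,297), (270,350) and (160,405), and the heel bottom at (178,492).

```bash
python3 - <<'E'
from h import *
A=lambda u,v,z:world('scene','scene0',205+u/5.333,180+v/5.333,z)
B=lambda u,v,z:world('scene','scene0',120+u/8,140+v/8,z)
C=[A(*p,.018) for p in [(182,82),(92,222),(663,432),(735,262)]]
for c in C: print('cr',c.round(4))
c=sum(C)/4; print('c',c.round(4),[np.linalg.norm(C[i]-C[i-1]).round(4) for i in range(4)])
ax=(C[0]+C[1]-C[2]-C[3])[:2]; ax/=np.linalg.norm(ax); ay=np.array([-ax[1],ax[0]])
print('yaw',np.arctan2(ax[1],ax[0]),'pivot',c[:2]-.105*ax+.047*ay, 'seen',A(563,328,.05).round(4),'nose tip',A(662,350,.045).round(4),'narrow',c[:2]+.135*ax)
print('narrow seen',((A(195,140,.028)+A(175,180,.028))/2).round(4))
H=[B(*p,.051) for p in [(97,358),(185,297),(270,350),(160,405)]]
for h in H: print('h',h.round(4))
print('bot',B(178,492,0).round(4),B(112,445,0).round(4),'nut',B(462,265,0).round(4))
# depth-based shaft points
P=np.array([world('scene','scene0',u,v) for v in range(140,210) for u in range(120,220)])
S=np.load('pics/scene0.npz')['p'][140:210,120:220].reshape(-1,3).astype(int)
m=(S[:,0]-S[:,2]>50)&(S[:,0]>150)&(P[:,2]>.01)&(P[:,2]<.07)
Q=P[m]; print(len(Q)); r=cv2.minAreaRect(Q[:,:2].astype(np.float32)*1000); print('rect',r,'box',cv2.boxPoints(r).round(0).tolist())
print('g',tcp_to_grasp)
E
```

```text
cr [0.5895 0.024  0.018 ]
cr [ 0.4796 -0.0013  0.018 ]
cr [ 0.5488 -0.3195  0.018 ]
cr [ 0.6663 -0.2926  0.018 ]
c [ 0.571  -0.1473  0.018 ] [np.float64(0.3257), np.float64(0.1129), np.float64(0.3256), np.float64(0.1205)]
yaw 1.7967995681295772 pivot [ 0.54875755 -0.26018508] seen [ 0.5515 -0.2544  0.05  ] nose tip [ 0.5735 -0.3002  0.045 ] narrow [ 0.54078212 -0.01575637]
narrow seen [ 0.5382 -0.0193  0.028 ]
h [0.4061 0.2865 0.051 ]
h [0.4486 0.2837 0.051 ]
h [0.4483 0.2379 0.051 ]
h [0.4035 0.2501 0.051 ]
bot [0.404  0.2535 0.    ] [0.4056 0.2914 0.    ] nut [0.5588 0.2521 0.    ]Traceback (most recent call last):
  File "<stdin>", line 14, in <module>
  File "h.py", line 8, in world
    c=calibration(name); D=np.load(f'pics/{f}.npz'); d=D['d']
ValueError: time passes only in moves, steps and waits
```

Request:
arm_command(
  moves=[
    {"tx":-105,"ty":-346,"tz":0,"yaw":0.23},
    {"tx":-105,"ty":-346,"tz":0,"yaw":0.23},
    {"tx":-105,"ty":-346,"tz":0,"yaw":0.23},
    {"tx":-105,"ty":-346,"tz":0,"yaw":0.23},
    {"tx":-105,"ty":-346,"tz":0,"yaw":0.23},
    {"tx":-105,"ty":-346,"tz":0,"yaw":0.23},
    {"tx":-105,"ty":-346,"tz":0,"yaw":0.23},
    {"tx":-105,"ty":-346,"tz":0,"yaw":0.23},
    {"tx":-105,"ty":-346,"tz":0,"yaw":0.23},
    {"tx":-105,"ty":-346,"tz":0,"yaw":0.23},
  ],
)

```text
validation failed for argument at $.mo...
```

Request:
arm_command(
  moves=[
    {"tx":0},
    {"tx":0},
    {"tx":0},
    {"tx":0},
  ],
)

```text
validation failed for argument at $.mo...
```

```bash
python3 - <<'E'
import re
t=open('h.py').read().replace("c=calibration(name)","c=CAL[name]").replace("def snap","CAL={n:calibration(n) for n in ['scene','side','wrist']}\ndef snap",1)
open('h.py','w').write(t)
from h import *
snap('wrist','w1'); p=cv2.imread('pics/w1.png'); cv2.imwrite('pics/w1b.png',cv2.resize(p,(800,600),interpolation=cv2.INTER_CUBIC)); s=sense();print(s['tcp_pos'],s['orientation'])
E
```

```text
[6.74648884e-01 2.51417643e-05 2.21902911e-01] [[-2.83801798e-05  9.99999317e-01 -1.16812595e-03]
 [ 9.99999999e-01  2.83430805e-05 -3.17761815e-05]
 [-3.17430515e-05 -1.16812685e-03 -9.99999317e-01]]
```

View pics/w1b.png

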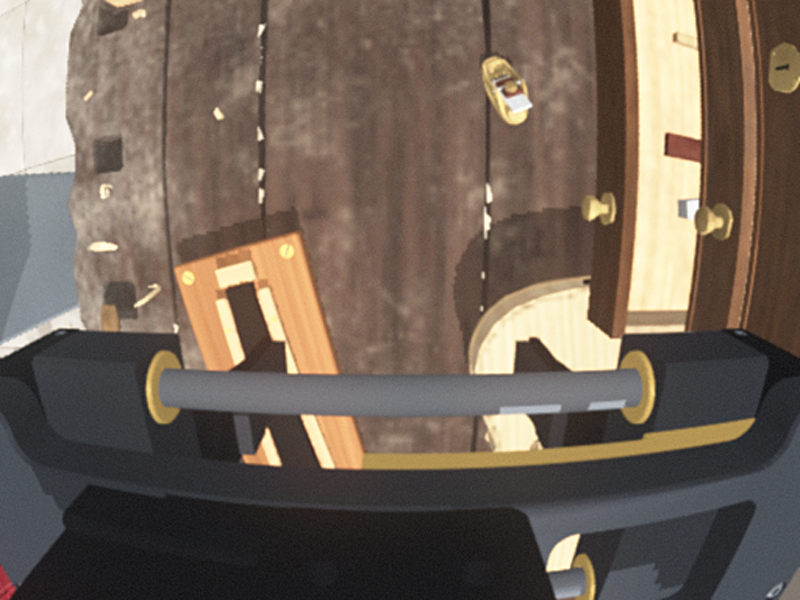

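The arm has not moved because the call was refused. This view does show the cradle's end corners at (175,268) and (300,233), and the board's narrow end at about (240,286), on the 800 px scale. I'll retry with every field given.

Request:
arm_command(
  moves=[
    {"fingers":1,"tx":-105,"ty":-346,"tz":0,"yaw":0.23},
    {"fingers":1,"tx":-105,"ty":-346,"tz":0,"yaw":0.23},
    {"fingers":1,"tx":-105,"ty":-346,"tz":0,"yaw":0.23},
    {"fingers":1,"tx":-105,"ty":-346,"tz":0,"yaw":0.23},
    {"fingers":1,"tx":-105,"ty":-346,"tz":0,"yaw":0.23},
    {"fingers":1,"tx":-105,"ty":-346,"tz":0,"yaw":0.23},
    {"fingers":1,"tx":-105,"ty":-346,"tz":0,"yaw":0.23},
    {"fingers":1,"tx":-105,"ty":-346,"tz":0,"yaw":0.23},
    {"fingers":1,"tx":-105,"ty":-346,"tz":0,"yaw":0.23},
    {"fingers":1,"tx":-105,"ty":-346,"tz":0,"yaw":0.23},
  ],
)

```text
t: 1.03
tcp_pos: [0.5652, -0.3555, 0.2222]
orientation: [[-0.216, 0.976, -0.003], [0.976, 0.216, -0.005], [-0.005, -0.004, -1.0]]
wrist_force: [-0.8, -1.2, -0.3]
opening: 0.997
finger_force: 0.0
```

Request:
arm_command(
  moves=[
    {"fingers":1,"tx":0,"ty":0,"tz":0,"yaw":0},
    {"fingers":1,"tx":0,"ty":0,"tz":0,"yaw":0},
    {"fingers":1,"tx":0,"ty":0,"tz":0,"yaw":0},
  ],
)

```text
t: 1.28
tcp_pos: [0.571, -0.3437, 0.2224]
orientation: [[-0.231, 0.973, 0.0], [0.973, 0.231, 0.001], [0.001, 0.001, -1.0]]
wrist_force: [0.3, 0.3, 0.1]
opening: 1.007
finger_force: 0.0
```

```bash
python3 - <<'E'
from h import *
snap('wrist','w2'); p=cv2.imread('pics/w2.png'); cv2.imwrite('pics/w2b.png',cv2.resize(p,(800,600),interpolation=cv2.INTER_CUBIC)); s=sense();print(s['tcp_pos'],s['orientation'],tcp_to_grasp)
for p in [(175,268),(300,233)]: print('corner',world('wrist','w1',p[0]*.64,p[1]*.64,.018).round(4))
for p in [(240,286),(228,289),(252,282)]: print('board',world('wrist','w1',p[0]*.64,p[1]*.64,.028).round(4))
E
```

```text
[ 0.57103768 -0.34370985  0.2225056 ] [[-2.31149023e-01  9.72918306e-01  3.14259504e-04]
 [ 9.72917777e-01  2.31148520e-01  1.16680745e-03]
 [ 1.06256771e-03  5.75455060e-04 -9.99999270e-01]] -0.0187
corner [ 0.4791 -0.0007  0.018 ]
corner [0.5947 0.0261 0.018 ]
board [ 0.5438 -0.015   0.028 ]
board [ 0.5328 -0.0174  0.028 ]
board [ 0.5546 -0.0117  0.028 ]
```

View pics/w2b.png

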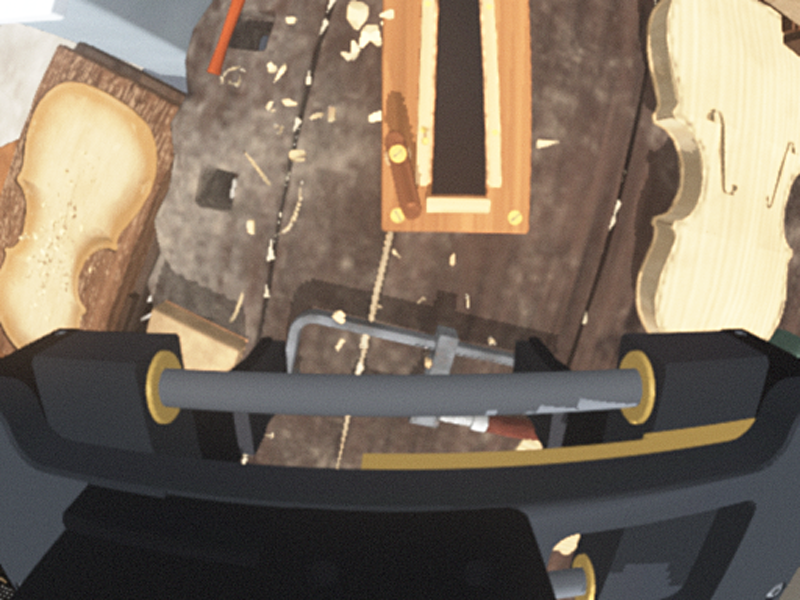

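The turnbutton's pivot screw is at (399,153) and its nose end at (413,215). It is tilted slightly towards the board, and the cradle's sides stand vertical in this view.

```bash
python3 - <<'E'
from h import *
W=lambda u,v,z:world('wrist','w2',u*.64,v*.64,z)
pv=W(399,154,.049); n=W(412,214,.044); print('pivot',pv.round(4),world('wrist','w2',399*.64,165*.64).round(4),'nose',n.round(4),np.linalg.norm(n-pv), 'bar yaw',np.arctan2(*(pv-n)[1::-1]))
c=[W(384,231,.018),W(530,232,.018)]; print('cradle wide corners',[x.round(4) for x in c])
a=world('wrist','w1',175*.64,268*.64,.018);b=world('wrist','w1',300*.64,233*.64,.018)
ax=((a+b)-(c[0]+c[1]))[:2]/2; L=np.linalg.norm(ax);ax/=L; ay=np.array([-ax[1],ax[0]]); m=(a+b+c[0]+c[1])[:2]/4
print('L',L,'yaw',np.arctan2(ax[1],ax[0]),'ctr',m,'pivot calc',m-.105*ax+.047*ay,'narrow',m+.135*ax)
E
```

```text
pivot [ 0.5513 -0.2598  0.049 ] [ 0.5531 -0.2675  0.0478] nose [ 0.5706 -0.3002  0.044 ] 0.045081109983493316 bar yaw 2.015874002186762
cradle wide corners [array([ 0.5533, -0.3202,  0.018 ]), array([ 0.6684, -0.2924,  0.018 ])]
L 0.3274717987869341 yaw 1.7984085469187006 ctr [ 0.57387851 -0.14679453] pivot calc [ 0.55178419 -0.25969201] narrow [ 0.54341549 -0.01527645]
```

Request:
arm_command(
  moves=[
    {"fingers":0.6,"tx":-19.5,"ty":84,"tz":0,"yaw":0.215},
    {"fingers":0.6,"tx":-19.5,"ty":84,"tz":0,"yaw":0.215},
    {"fingers":0.6,"tx":-19.5,"ty":84,"tz":-40,"yaw":0.215},
    {"fingers":0.6,"tx":-19.5,"ty":84,"tz":-80,"yaw":0.215},
    {"fingers":0.6,"tx":-19.5,"ty":84,"tz":-110,"yaw":0.215},
    {"fingers":0.6,"tx":-19.5,"ty":84,"tz":-130,"yaw":0.215},
    {"fingers":0.6,"tx":-19.5,"ty":84,"tz":-150,"yaw":0.215},
    {"fingers":0.6,"tx":-19.5,"ty":84,"tz":-160,"yaw":0.215},
    {"fingers":0.6,"tx":-19.5,"ty":84,"tz":-160,"yaw":0.215},
    {"fingers":0.6,"tx":-19.5,"ty":84,"tz":-160,"yaw":0.215},
  ],
)

```text
t: 2.17
tcp_pos: [0.5511, -0.2612, 0.0629]
orientation: [[-0.432, 0.902, 0.0], [0.902, 0.432, 0.0], [0.0, 0.0, -1.0]]
wrist_force: [-0.0, -1.0, 0.0]
opening: 0.604
finger_force: 0.0
```

Request:
arm_command(
  moves=[
    {"fingers":0.6,"tx":0,"ty":1,"tz":-15,"yaw":0},
    {"fingers":0.6,"tx":0,"ty":1,"tz":-25,"yaw":0},
    {"fingers":0.6,"tx":0,"ty":1,"tz":-25,"yaw":0},
    {"fingers":0,"tx":0,"ty":1,"tz":-25,"yaw":0},
    {"fingers":0,"tx":0,"ty":1,"tz":-25,"yaw":0},
    {"fingers":0,"tx":0,"ty":1,"tz":-25,"yaw":0},
    {"fingers":0,"tx":0,"ty":1,"tz":-25,"yaw":0},
    {"fingers":0,"tx":0,"ty":1,"tz":-25,"yaw":0},
    {"fingers":0,"tx":0,"ty":1,"tz":-25,"yaw":0},
  ],
  newtons=20,
)

```text
t: 2.92
tcp_pos: [0.5507, -0.261, 0.0379]
orientation: [[-0.43, 0.903, 0.001], [0.903, 0.43, -0.0], [-0.0, 0.0, -1.0]]
wrist_force: [-0.3, -0.4, -0.5]
opening: 0.234
finger_force: 0.0
```

Request:
arm_command(
  moves=[
    {"fingers":0,"tx":0,"ty":0,"tz":0,"yaw":0},
    {"fingers":0,"tx":0,"ty":0,"tz":0,"yaw":0},
    {"fingers":0,"tx":0,"ty":0,"tz":0,"yaw":0},
    {"fingers":0,"tx":0,"ty":0,"tz":0,"yaw":0},
    {"fingers":0,"tx":0,"ty":0,"tz":0,"yaw":0},
  ],
)

```text
t: 3.33
tcp_pos: [0.5504, -0.2611, 0.0378]
orientation: [[-0.43, 0.903, -0.0], [0.903, 0.43, -0.0], [-0.0, -0.0, -1.0]]
wrist_force: [-0.7, -0.4, 2.0]
opening: 0.174
finger_force: 19.9
```

Gripped at about 15 mm, which matches the bar's width. Now the turn, 1.35 rad.

Request:
arm_command(
  moves=[
    {"fingers":0,"tx":0,"ty":0,"tz":0,"yaw":0.1},
    {"fingers":0,"tx":0,"ty":0,"tz":0,"yaw":0.2},
    {"fingers":0,"tx":0,"ty":0,"tz":0,"yaw":0.3},
    {"fingers":0,"tx":0,"ty":0,"tz":0,"yaw":0.4},
    {"fingers":0,"tx":0,"ty":0,"tz":0,"yaw":0.5},
    {"fingers":0,"tx":0,"ty":0,"tz":0,"yaw":0.6},
    {"fingers":0,"tx":0,"ty":0,"tz":0,"yaw":0.7},
    {"fingers":0,"tx":0,"ty":0,"tz":0,"yaw":0.8},
    {"fingers":0,"tx":0,"ty":0,"tz":0,"yaw":0.9},
    {"fingers":0,"tx":0,"ty":0,"tz":0,"yaw":0.9},
  ],
)

```text
t: 4.17
tcp_pos: [0.552, -0.259, 0.0378]
orientation: [[-0.975, 0.221, 0.003], [0.221, 0.975, 0.003], [-0.002, 0.003, -1.0]]
wrist_force: [1.2, 4.3, 1.6]
opening: 0.168
finger_force: 19.9
```

Request:
arm_command(
  moves=[
    {"fingers":0,"tx":0,"ty":0,"tz":0,"yaw":0.1},
    {"fingers":0,"tx":0,"ty":0,"tz":0,"yaw":0.2},
    {"fingers":0,"tx":0,"ty":0,"tz":0,"yaw":0.3},
    {"fingers":0,"tx":0,"ty":0,"tz":0,"yaw":0.4},
    {"fingers":0,"tx":0,"ty":0,"tz":0,"yaw":0.45},
    {"fingers":0,"tx":0,"ty":0,"tz":0,"yaw":0.45},
    {"fingers":0,"tx":0,"ty":0,"tz":0,"yaw":0.45},
  ],
)

```text
t: 4.75
tcp_pos: [0.552, -0.2577, 0.0378]
orientation: [[-0.975, -0.221, 0.002], [-0.221, 0.975, 0.004], [-0.003, 0.003, -1.0]]
wrist_force: [2.1, 5.6, 2.0]
opening: 0.171
finger_force: 19.9
```

Request:
arm_command(
  moves=[
    {"fingers":0.6,"tx":0,"ty":0,"tz":0,"yaw":0},
    {"fingers":0.6,"tx":0,"ty":0,"tz":0,"yaw":0},
    {"fingers":0.6,"tx":0,"ty":0,"tz":0,"yaw":0},
    {"fingers":0.6,"tx":0,"ty":0,"tz":0,"yaw":0},
    {"fingers":0.6,"tx":0,"ty":0,"tz":0,"yaw":0},
    {"fingers":0.6,"tx":0,"ty":0,"tz":40,"yaw":0},
    {"fingers":0.6,"tx":0,"ty":0,"tz":80,"yaw":0},
    {"fingers":0.6,"tx":0,"ty":0,"tz":120,"yaw":0},
    {"fingers":0.6,"tx":0,"ty":0,"tz":160,"yaw":0},
    {"fingers":0.6,"tx":0,"ty":0,"tz":180,"yaw":0},
  ],
)

```text
t: 5.58
tcp_pos: [0.5524, -0.2618, 0.2231]
orientation: [[-0.975, -0.221, 0.007], [-0.221, 0.975, -0.003], [-0.006, -0.005, -1.0]]
wrist_force: [0.3, -0.2, 0.6]
opening: 0.595
finger_force: 0.0
```

```bash
python3 - <<'E'
from h import *
print(sense()['joint_positions'].round(3),sense()['tcp_pos'])
E
```

```text
[ 0.744  0.406 -0.496  1.676  0.213  1.106  1.981] [ 0.55244645 -0.26178111  0.22308863]
```

Request:
arm_command(
  moves=[
    {"fingers":0.8,"tx":-10,"ty":40,"tz":0,"yaw":-0.12},
    {"fingers":0.8,"tx":-20,"ty":80,"tz":0,"yaw":-0.24},
    {"fingers":0.8,"tx":-30,"ty":120,"tz":0,"yaw":-0.36},
    {"fingers":0.8,"tx":-40,"ty":160,"tz":0,"yaw":-0.48},
    {"fingers":0.8,"tx":-50,"ty":200,"tz":0,"yaw":-0.6},
    {"fingers":0.8,"tx":-60,"ty":240,"tz":0,"yaw":-0.72},
    {"fingers":0.8,"tx":-60,"ty":280,"tz":0,"yaw":-0.84},
    {"fingers":0.8,"tx":-60,"ty":310,"tz":0,"yaw":-0.96},
    {"fingers":0.8,"tx":-60,"ty":340,"tz":0,"yaw":-1.08},
    {"fingers":0.8,"tx":-60,"ty":350,"tz":0,"yaw":-1.2},
  ],
)

```text
t: 6.42
tcp_pos: [0.4899, 0.094, 0.2181]
orientation: [[-0.579, 0.815, 0.001], [0.815, 0.579, 0.002], [0.001, 0.002, -1.0]]
wrist_force: [0.0, 0.6, -0.3]
opening: 0.798
finger_force: 0.0
```

Request:
arm_command(
  moves=[
    {"fingers":0.8,"tx":-10,"ty":20,"tz":0,"yaw":-0.12},
    {"fingers":0.8,"tx":-20,"ty":40,"tz":0,"yaw":-0.24},
    {"fingers":0.8,"tx":-30,"ty":60,"tz":0,"yaw":-0.36},
    {"fingers":0.8,"tx":-30,"ty":80,"tz":0,"yaw":-0.48},
    {"fingers":0.8,"tx":-40,"ty":100,"tz":0,"yaw":-0.6},
    {"fingers":0.8,"tx":-50,"ty":120,"tz":0,"yaw":-0.72},
    {"fingers":0.8,"tx":-60,"ty":140,"tz":0,"yaw":-0.84},
    {"fingers":0.8,"tx":-70,"ty":160,"tz":0,"yaw":-0.96},
    {"fingers":0.8,"tx":-80,"ty":175,"tz":0,"yaw":-1.08},
    {"fingers":0.8,"tx":-80,"ty":175,"tz":0,"yaw":-1.2},
  ],
)

```text
t: 7.25
tcp_pos: [0.4081, 0.2676, 0.2178]
orientation: [[0.55, 0.835, -0.0], [0.835, -0.55, 0.002], [0.001, -0.001, -1.0]]
wrist_force: [0.2, 0.7, -0.5]
opening: 0.8
finger_force: 0.0
```

Request:
arm_command(
  moves=[
    {"fingers":0.8,"tx":0,"ty":0,"tz":0,"yaw":-0.12},
    {"fingers":0.8,"tx":0,"ty":0,"tz":0,"yaw":-0.24},
    {"fingers":0.8,"tx":0,"ty":0,"tz":0,"yaw":-0.36},
    {"fingers":0.8,"tx":0,"ty":0,"tz":0,"yaw":-0.48},
    {"fingers":0.8,"tx":0,"ty":0,"tz":0,"yaw":-0.6},
    {"fingers":0.8,"tx":0,"ty":0,"tz":0,"yaw":-0.72},
    {"fingers":0.8,"tx":0,"ty":0,"tz":0,"yaw":-0.84},
    {"fingers":0.8,"tx":0,"ty":0,"tz":0,"yaw":-0.96},
    {"fingers":0.8,"tx":0,"ty":0,"tz":0,"yaw":-1.0},
    {"fingers":0.8,"tx":0,"ty":0,"tz":0,"yaw":-1.0},
  ],
)

```text
t: 8.08
tcp_pos: [0.4106, 0.2637, 0.2176]
orientation: [[1.0, -0.013, 0.0], [-0.013, -1.0, -0.0], [0.0, 0.0, -1.0]]
wrist_force: [0.3, 0.3, -1.0]
opening: 0.802
finger_force: 0.0
```

```bash
python3 - <<'E'
from h import *
snap('wrist','w3'); snap('scene','s3'); print(sense()['joint_positions'].round(3),sense()['tcp_pos'],sense()['orientation'].round(3))
a=cv2.resize(cv2.imread('pics/w3.png')[:235,:],(800,367),interpolation=cv2.INTER_CUBIC)
b=cv2.imread('pics/s3.png'); b=cv2.resize(b[180:280,205:355],(348,232),interpolation=cv2.INTER_CUBIC)
o=np.zeros((600,800,3),np.uint8); o[:367]=a; o[367:599,:348]=b; cv2.imwrite('pics/v3.png',o)
E
```

```text
[-0.376  0.187 -0.32   1.956  0.07   1.008 -2.31 ] [0.41052416 0.26385868 0.21758218] [[ 1.    -0.011  0.   ]
 [-0.011 -1.    -0.   ]
 [ 0.     0.    -1.   ]]
```

View pics/v3.png

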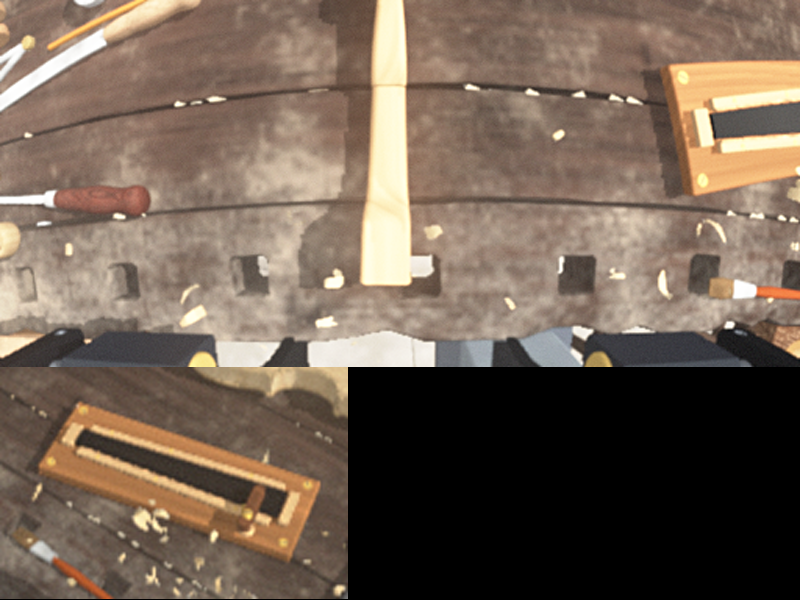

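The small view shows the turnbutton lying across the board. In the wrist view (scale 1.5625) the heel end's top edge runs from (361,283) to (411,285), and the nut line at the shaft top from (373,85) to (406,85).

```bash
python3 - <<'E'
from h import *
W=lambda u,v,z:world('wrist','w3',u/1.5625,v/1.5625,z)
h=[W(361,283,.051),W(411,285,.051)]; n=[W(373,86,.022),W(406,86,.022)]; k=[W(372,201,.051),W(409,201,.051)]
for q in (h,k,n): print([x.round(4) for x in q],((q[0]+q[1])/2).round(4),np.linalg.norm(q[0]-q[1]).round(4))
hc=(h[0]+h[1])[:2]/2; nc=(n[0]+n[1])[:2]/2; a=nc-hc; L=np.linalg.norm(a); a/=L
print('L (150 exp)',L,'yaw',np.arctan2(a[1],a[0]),'bal from nut',nc-.052*a,'bal from heel',hc+.098*a)
E
```

```text
[array([0.4061, 0.2911, 0.051 ]), array([0.4041, 0.2548, 0.051 ])] [0.4051 0.2729 0.051 ] 0.0364
[array([0.4653, 0.2816, 0.051 ]), array([0.4648, 0.2555, 0.051 ])] [0.465  0.2686 0.051 ] 0.026
[array([0.5537, 0.281 , 0.022 ]), array([0.5532, 0.2559, 0.022 ])] [0.5534 0.2685 0.022 ] 0.0251
L (150 exp) 0.14842165497772902 yaw -0.029959569803450443 bal from nut [0.50147082 0.27002605] bal from heel [0.50304846 0.26997877]
```

Request:
arm_command(
  moves=[
    {"fingers":0.8,"tx":40,"ty":6,"tz":0,"yaw":-0.02},
    {"fingers":0.8,"tx":80,"ty":6,"tz":0,"yaw":-0.02},
    {"fingers":0.8,"tx":92,"ty":6,"tz":-20,"yaw":-0.02},
    {"fingers":0.8,"tx":92,"ty":6,"tz":-60,"yaw":-0.02},
    {"fingers":0.8,"tx":92,"ty":6,"tz":-100,"yaw":-0.02},
    {"fingers":0.8,"tx":92,"ty":6,"tz":-130,"yaw":-0.02},
    {"fingers":0.8,"tx":92,"ty":6,"tz":-155,"yaw":-0.02},
    {"fingers":0.8,"tx":92,"ty":6,"tz":-170,"yaw":-0.02},
    {"fingers":0.8,"tx":92,"ty":6,"tz":-170,"yaw":-0.02},
    {"fingers":0.8,"tx":92,"ty":6,"tz":-170,"yaw":-0.02},
  ],
)

```text
t: 9.02
tcp_pos: [0.5022, 0.2698, 0.0471]
orientation: [[1.0, -0.031, -0.001], [-0.031, -1.0, -0.001], [-0.001, 0.001, -1.0]]
wrist_force: [-0.4, -0.1, 0.2]
opening: 0.8
finger_force: 0.0
```

Request:
arm_command(
  moves=[
    {"fingers":0.8,"tx":0,"ty":0,"tz":-20,"yaw":0},
    {"fingers":0.8,"tx":0,"ty":0,"tz":-35,"yaw":0},
    {"fingers":0.8,"tx":0,"ty":0,"tz":-43,"yaw":0},
    {"fingers":0.8,"tx":0,"ty":0,"tz":-43,"yaw":0},
    {"fingers":0.25,"tx":0,"ty":0,"tz":-43,"yaw":0},
    {"fingers":0.25,"tx":0,"ty":0,"tz":-43,"yaw":0},
    {"fingers":0.25,"tx":0,"ty":0,"tz":-43,"yaw":0},
    {"fingers":0.25,"tx":0,"ty":0,"tz":-43,"yaw":0},
    {"fingers":0.25,"tx":0,"ty":0,"tz":-43,"yaw":0},
    {"fingers":0.25,"tx":0,"ty":0,"tz":-43,"yaw":0},
  ],
  newtons=30,
)

```text
t: 9.85
tcp_pos: [0.5027, 0.2701, 0.005]
orientation: [[1.0, -0.032, 0.001], [-0.032, -1.0, 0.0], [0.001, -0.0, -1.0]]
wrist_force: [-0.6, -0.0, 0.2]
opening: 0.433
finger_force: 0.0
```

Request:
arm_command(
  moves=[
    {"fingers":0.1,"tx":0,"ty":0,"tz":0,"yaw":0},
    {"fingers":0,"tx":0,"ty":0,"tz":0,"yaw":0},
    {"fingers":0,"tx":0,"ty":0,"tz":0,"yaw":0},
    {"fingers":0,"tx":0,"ty":0,"tz":0,"yaw":0},
    {"fingers":0,"tx":0,"ty":0,"tz":0,"yaw":0},
    {"fingers":0,"tx":0,"ty":0,"tz":0,"yaw":0},
  ],
)

```text
t: 10.35
tcp_pos: [0.5027, 0.2704, 0.0048]
orientation: [[1.0, -0.031, 0.001], [-0.031, -1.0, 0.001], [0.0, -0.001, -1.0]]
wrist_force: [-0.2, 1.2, 3.1]
opening: 0.322
finger_force: 30.0
```

Request:
arm_command(
  moves=[
    {"fingers":0,"tx":0,"ty":0,"tz":5,"yaw":0},
    {"fingers":0,"tx":0,"ty":0,"tz":12,"yaw":0},
    {"fingers":0,"tx":0,"ty":0,"tz":22,"yaw":0},
    {"fingers":0,"tx":0,"ty":0,"tz":35,"yaw":0},
    {"fingers":0,"tx":0,"ty":0,"tz":50,"yaw":0},
    {"fingers":0,"tx":0,"ty":0,"tz":65,"yaw":0},
    {"fingers":0,"tx":0,"ty":0,"tz":80,"yaw":0},
    {"fingers":0,"tx":0,"ty":0,"tz":95,"yaw":0},
    {"fingers":0,"tx":0,"ty":0,"tz":105,"yaw":0},
    {"fingers":0,"tx":0,"ty":0,"tz":109,"yaw":0},
  ],
)

```text
t: 11.18
tcp_pos: [0.5033, 0.2704, 0.1157]
orientation: [[0.999, -0.032, 0.003], [-0.032, -0.999, 0.001], [0.003, -0.001, -1.0]]
wrist_force: [0.0, -0.2, -2.2]
opening: 0.322
finger_force: 30.0
```

Request:
arm_command(
  moves=[
    {"fingers":0,"tx":2,"ty":-10,"tz":0,"yaw":0.06},
    {"fingers":0,"tx":5,"ty":-25,"tz":0,"yaw":0.14},
    {"fingers":0,"tx":8,"ty":-42,"tz":0,"yaw":0.23},
    {"fingers":0,"tx":11,"ty":-60,"tz":0,"yaw":0.33},
    {"fingers":0,"tx":14,"ty":-78,"tz":0,"yaw":0.43},
    {"fingers":0,"tx":17,"ty":-96,"tz":0,"yaw":0.53},
    {"fingers":0,"tx":20,"ty":-114,"tz":0,"yaw":0.63},
    {"fingers":0,"tx":22,"ty":-132,"tz":0,"yaw":0.73},
    {"fingers":0,"tx":24,"ty":-148,"tz":0,"yaw":0.82},
    {"fingers":0,"tx":26,"ty":-160,"tz":0,"yaw":0.9},
  ],
)

```text
t: 12.02
tcp_pos: [0.5281, 0.1078, 0.113]
orientation: [[0.644, 0.765, -0.001], [0.765, -0.644, -0.001], [-0.002, -0.0, -1.0]]
wrist_force: [0.0, 0.3, -2.4]
opening: 0.323
finger_force: 30.0
```

Request:
arm_command(
  moves=[
    {"fingers":0,"tx":2,"ty":-15,"tz":0,"yaw":0.09},
    {"fingers":0,"tx":5,"ty":-33,"tz":0,"yaw":0.19},
    {"fingers":0,"tx":8,"ty":-51,"tz":0,"yaw":0.29},
    {"fingers":0,"tx":11,"ty":-69,"tz":0,"yaw":0.39},
    {"fingers":0,"tx":14,"ty":-87,"tz":0,"yaw":0.49},
    {"fingers":0,"tx":17,"ty":-105,"tz":0,"yaw":0.59},
    {"fingers":0,"tx":20,"ty":-123,"tz":0,"yaw":0.69},
    {"fingers":0,"tx":22,"ty":-141,"tz":0,"yaw":0.79},
    {"fingers":0,"tx":24,"ty":-159,"tz":0,"yaw":0.87},
    {"fingers":0,"tx":26,"ty":-172,"tz":0,"yaw":0.92},
  ],
)

```text
t: 12.85
tcp_pos: [0.5539, -0.0644, 0.1129]
orientation: [[-0.217, 0.976, -0.002], [0.976, 0.217, -0.001], [-0.0, -0.002, -1.0]]
wrist_force: [0.5, -0.3, -2.9]
opening: 0.323
finger_force: 30.0
```

Request:
arm_command(
  moves=[
    {"fingers":0,"tx":0,"ty":-3,"tz":0,"yaw":0.01},
    {"fingers":0,"tx":0,"ty":-4,"tz":0,"yaw":0.01},
    {"fingers":0,"tx":0,"ty":-4,"tz":0,"yaw":0.01},
    {"fingers":0,"tx":0,"ty":-4,"tz":0,"yaw":0.01},
    {"fingers":0,"tx":0,"ty":-4,"tz":0,"yaw":0.01},
  ],
)

```text
t: 13.27
tcp_pos: [0.5544, -0.0645, 0.1137]
orientation: [[-0.227, 0.974, 0.0], [0.974, 0.227, 0.0], [0.0, 0.0, -1.0]]
wrist_force: [0.3, -0.5, -2.8]
opening: 0.328
finger_force: 30.0
```

```bash
python3 - <<'E'
from h import *
snap('side','d4'); snap('scene','s4'); snap('wrist','w4')
o=np.zeros((600,800,3),np.uint8)
for i,n in enumerate(['d4','s4','w4']):
    o[300*(i//2):300*(i//2)+300,400*(i%2):400*(i%2)+400]=cv2.resize(cv2.imread(f'pics/{n}.png'),(400,300),interpolation=cv2.INTER_AREA)
cv2.imwrite('pics/v4.png',o)
E
```

```text
(no output)
```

View pics/v4.png

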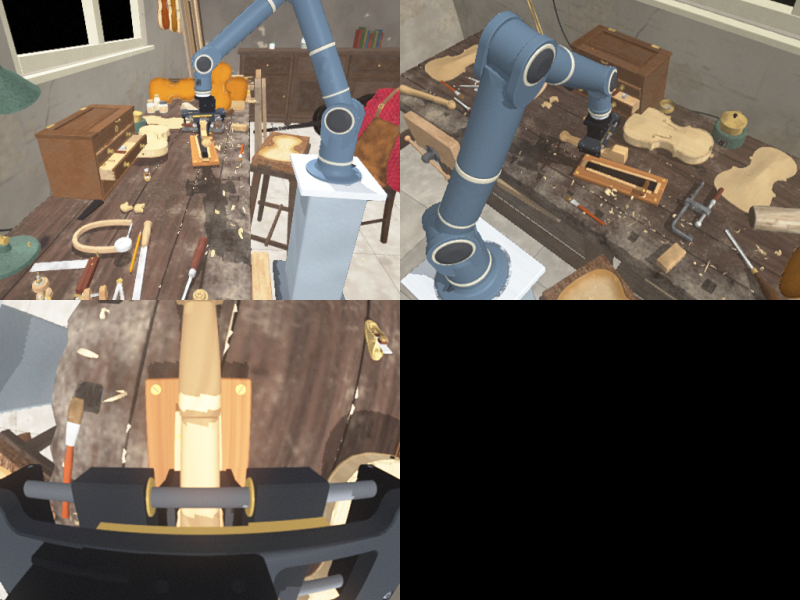

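The neck hangs above the cradle, in line with it, scroll beyond the narrow end. In the wrist image the nut is near (256,133). I'll check its position and whether it is level by depth.

```bash
python3 - <<'E'
from h import *
p=cv2.imread('pics/w4.png'); cv2.imwrite('pics/w4c.png',cv2.resize(p[60:230,170:340],(600,600),interpolation=cv2.INTER_CUBIC))
for v in (134,140,150,160,170,180,190,200): print(v,world('wrist','w4',256,v).round(4))
s=sense();print(s['tcp_pos'],s['torque'])
E
```

```text
134 [ 0.5418 -0.0075  0.1349]
140 [ 0.5425 -0.0105  0.1331]
150 [ 0.5438 -0.0159  0.1272]
160 [ 0.5449 -0.0206  0.129 ]
170 [ 0.546  -0.0254  0.1295]
180 [ 0.5471 -0.0301  0.1311]
190 [ 0.5484 -0.0356  0.1291]
200 [ 0.5495 -0.0405  0.1303]
[ 0.55453653 -0.0651104   0.11368832] [ 0.04154936 -0.02975383  0.04766726]
```

View pics/w4c.png

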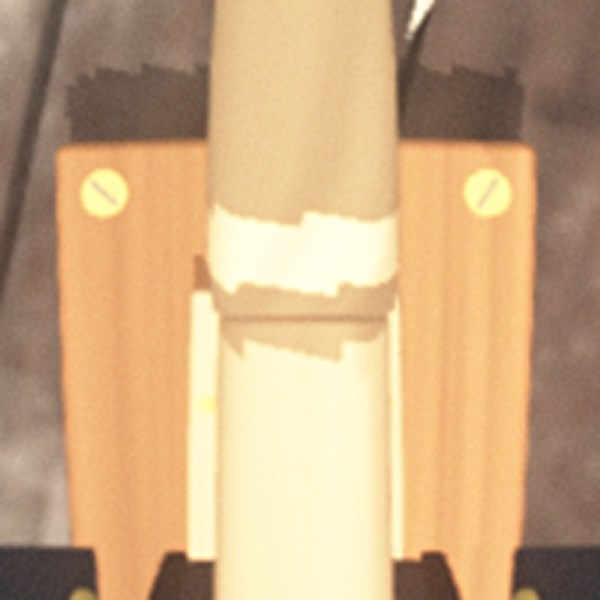

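The nut line is at pixel (256,150), which puts it at (0.5438, -0.0159), within 1 mm of the narrow end. The shaft top is level at about 0.130 m, so the glue face is about 80 mm above the board.

Request:
arm_command(
  moves=[
    {"fingers":0,"tx":0,"ty":0,"tz":0,"yaw":0},
    {"fingers":0,"tx":0,"ty":0,"tz":0,"yaw":0},
    {"fingers":0,"tx":0,"ty":0,"tz":0,"yaw":0},
    {"fingers":0,"tx":0,"ty":0,"tz":0,"yaw":0},
  ],
)

```text
t: 13.75
tcp_pos: [0.5545, -0.0659, 0.1136]
orientation: [[-0.226, 0.974, 0.0], [0.974, 0.226, 0.0], [0.0, 0.0, -1.0]]
wrist_force: [0.1, -0.4, -1.9]
opening: 0.323
finger_force: 30.0
```

```bash
python3 -c "
from bench import *
print(sign_off())"
```

```text
the job is handed in; nothing more can be done
None
```

I turned the turnbutton square across the board and handed in at 13.75 s with the neck held still and level, about 80 mm above the fingerboard, nut line within about 1 mm of the narrow end; sign-off returned no verdict.

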